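# Rock the stuck locating block out of its setting nest

### The arm

A 6-joint arm with a two-finger parallel gripper is mounted at the origin on a cart in front of the work surface, level with it; the furniture and walls round the work are solid. World frame = base frame: x ahead of the robot, y to its left, z up, the work surface at z = 0. Lengths are in m, angles in rad, forces in N, time in s.
With the tool pointing down it reaches from about 0.35 to 0.85 m from the base axis. Payload 8.1 kg.
Tool frame: the origin (TCP) lies at the centre of the arm's flange, where the gripper is bolted on; the fingertips stand 186 mm ahead of it and the grasp point (between the pads) lies 167 mm ahead of it (robot.grasp_offset is the distance from the TCP to the grasp point, in m); z points along the fingers, y is the line along which they close (so a half turn about z gives the same grasp; the last joint's range is limited). The gripper opens to 93 mm and grips with 3 to 60 N. Pads are 15 mm wide; open, the fingers measure 128 mm over their backs; the gripper's body (75 mm by 188 mm) begins 65 mm behind the grasp point.
Start: joints at [1.168, 0.13, 1.488, -0, 1.523, -0.085], TCP at [0.187, 0.57, 0.405] pointing down, gripper open.
Joint ranges: [-2.96, 2.96], [-0.89, 2.26], [0.02, 2.5], [-1.34, 4.48], [0, 2.73], [-2.66, 2.66]. Speed limits (rad/s): [2.39, 2.39, 2.79, 3.14, 3.14, 3.14].

### API

Orientations are given as a rotation vector (axis times angle).
In Python, from plant import robot gives the robot as it stands.
- The arm moves only by the tool drive_tool, never from a script. Its argument "moves" is one flat list of numbers, 7 for each row, row after row: the finger opening in mm, from 0 to 93, then the shift along the tool's x, y, z in mm, then the turn, a rotation vector about the tool's x, y, z in degrees. A call has 1 to 8 rows; each row shifts and turns the commanded pose from where the row before left it, along the tool's axes as they then stand; what a row does not reach is not made up. A row lasts 1/10 s, in which the tool goes at most 50 mm and 8.59 degrees, less where a joint would pass 70% of its speed; a pose out of reach is approached as far as the arm can. A call is refused whole if a number of a shift passes 50 or a number of a turn 8.59, either way. A call with a gripper value outside its range is refused whole. The fingers move at their own pace and stop on an object; "grip_force" is the grip in N (left out, the last holds). Time passes only in rows, so rows that do not move let the fingers close. It gives the time, the measured TCP pose, the force, the opening and the grip force at its end, in the units of the state.
- robot.read_state(): the state, without advancing time (a new reading comes with each control period).
- robot.read_camera(name): name is "side" or "top" or "wrist"; returns a dict with "color" (480x640x3 uint8, red, green, blue), "depth" (480x640 float32, m along the optical axis (not along the pixel's ray), 0 where there is no reading), "mtx" (3x3 intrinsics, pixels), "R" (3x3) and "t" (3): a world point X has camera coordinates R X + t. Camera axes: x right, y down, z forward; pixel columns grow to the right and rows downward; lengths in m; the calibration is good to about 2 mm. A picture is of the moment at which its call begins.
- robot.close_job(): hands the job in; it is judged then, once.
The state is a dict: "t": time; "q": joint angles; "dq": joint speeds; "joint_torque": joint torques, N m; "tool_pos": TCP position; "orientation": TCP orientation; "force": force on the tool from outside, world axes, zero at the start; "wrist_torque": the same for the moment, N m; "opening": finger opening in m; "gripper_force": force on a finger pad.
Only numpy, scipy, OpenCV 4.12 (cv2) and the standard library are available. Lean on these libraries where they do the work, as an engineer would, in place of code of your own. Each camera call takes 0.05 s, during which the arm holds its last target. There are 200 camera calls.

### The job

The steel locating block with the orange head is stuck in the blue setting nest, trapped under two stiff brass shoes. Take it by its head and rock it side to side, towards one shoe and then the other, until it has pushed both shoes back and comes free; do not push the shoes with the gripper. Then lift it straight up and finish while holding it still and upright over the nest, its underside about 2 to 3 cm above the highest part of the nest; leave the other things alone.

Things in the scene. Friction and masses are not known exactly. Their poses are not given: they have to be found in the camera images.
- nest: fixed setting nest: blue base plate 84 (x) x 170 (y) x 10 mm, origin under its centre on the bench. Two grey guides at y = +-63 mm, 34 mm wide (x), carry brass shoes that slide along the nest's y. Its highest part, the guides' straps, is 60 mm above the bench.
- seat (a point): centre of the floor of the nest's pocket, 10 mm above the bench; axes as the nest. The pocket is 29 (x) x 39 (y) mm with rails 6 mm high; the block stands in it.
- locating_block: loose steel locating block, 0.17 to 0.35 kg, origin at the centre of its underside, z up, axes as the nest's when seated. Foot 26 (x) x 36 (y) mm, 30 mm high; above it a neck 22 (x) x 26 (y) mm up to 65 mm, then the orange head. Each shoe's nose lies over a shoulder of the foot (y = +-13 to 18 mm), 6 mm above it: a straight pull lifts the block 6 mm and no more.
- head (a point): middle of the block's orange head, 80 mm above the block's underside; the head is 22 (x) x 28 (y) mm, from 64 to 94 mm. Grip here across x. To rock: tip the block about the lower edge of its foot (along x, at y = +-18 mm) on the side of the shoe; the neck then pushes that shoe back. 0.12 rad of tilt just clears it, 0.145 to 0.15 is good, the shoe meets its stop at about 0.17.
- shoe_left (a joint): slide of the brass shoe on the nest's +y side, m: 0 = fully in (nose tip 13.5 mm from the nest's centre line), grows outwards (+y) to the stop at 0.007; at 0.0045 the nose is clear of the upright block's shoulder. Stiff friction of about 7 N, no spring: it stays where it is pushed. Starts at 0 to 0.0005.
- shoe_right (a joint): the same on the nest's -y side, growing towards -y.
- shoe_left_nose (a point): middle of the tip face of the +y shoe, 50 mm above the bench; the shoe is 20 mm wide (x) and 8 mm thick (z).
- shoe_right_nose (a point): the same on the -y shoe.
- bronze_bush: bystander: loose flanged bronze bush, 34 mm across, 26 mm high, origin under its centre
- oil_bottle: bystander: loose cream squeeze bottle with red spout, 38 mm across, 119 mm high, origin under its centre
- brass_weight: bystander: loose knobbed brass weight, 24 mm across, 32 mm high, origin under its centre
- hex_nut: bystander: loose steel hexagon nut, 24 x 27 x 13 mm, origin under its centre
Not all that is in view belongs to the job. What is meant by the locating_block is not green or pink, and is the smaller of those in its own colour.

How it is judged:
On the way:
1. both shoes have been pushed back by the rocking block (value of joint each of shoe_left, shoe_right above 0.0015 m), for 0.1 s.
At the end, for the whole second after the job is handed in: The block is held in the fingers, still (under 20 mm/s), upright within 0.25 rad, its underside 63 to 120 mm above the bench (3 to 60 mm above the nest's highest part), within 30 mm of the nest's centre seen from above, touching no part of the nest; both shoes stand pushed back by more than 1.5 mm (all of step 1 and z of locating_block in the frame of nest between 0.063 and 0.12 m and horizontal distance between locating_block and nest below 0.03 m and angle between locating_block's own z axis and vertical below 0.25 rad and linear speed of locating_block below 0.02 m/s and contact force between the fingers and locating_block above 2 N and contact force between locating_block and nest below 0.3 N); the arm keeps its last pose, push and grip.
It fails at once if the gripper or arm pushes a shoe (contact force between any of the fingers, the arm and shoe_left above 2 N or contact force between any of the fingers, the arm and shoe_right above 2 N).
It fails at once if a bystander is moved by more than 20 mm (distance of any of bronze_bush, oil_bottle, brass_weight, hex_nut from where it was at the start of the episode above 0.02 m).
It also fails if it takes over 38 s, if anything falls off the work surface, if the arm or the gripper's body presses on something with over 40 N, if the wrist force passes 120 N, or if a joint passes its speed limit or range.

## Working session

There is one attempt and no reset: what is moved stays moved. The work goes in short steps, Python scripts to look and compute and a tool call to move; the robot and the scene stay as the last step left them, time stands still between calls to the robot, and variables do not carry over. Pictures are saved under pics/ and viewed, at most 10 in all, crops included, and the job is handed in when it is done.

Besides the shell and the picture viewer there is one more tool, called after "Request:" as a command line: name --argument value ..., lists and objects as JSON in quotes. drive_tool: Moves the arm, as the interface text tells. Its arguments: {"type":"object","properties":{"moves":{"type":"array","items":{"type":"number"}},"grip_force":{"type":"number"}},"required":["moves"]}

```bash
mkdir -p pics; ls
cat > h.py <<'E'
import numpy as np, cv2
from plant import robot
def cam(n):
    c=robot.read_camera(n); c['K']=np.array(c['mtx']);c['R']=np.array(c['R']);c['t']=np.array(c['t']); return c
def ray(c,u,v,z):
    d=c['R'].T@np.linalg.solve(c['K'],[u,v,1.]); o=-c['R'].T@c['t']; return o+d*(z-o[2])/d[2]
def proj(c,X):
    p=c['K']@(c['R']@np.array(X)+c['t']); return p[:2]/p[2]
def save(n,c,box=None,s=1):
    im=c['color'][:,:,::-1]
    if box: im=im[box[1]:box[3],box[0]:box[2]]
    cv2.imwrite('pics/'+n,cv2.resize(np.ascontiguousarray(im),None,fx=s,fy=s,interpolation=cv2.INTER_CUBIC))
E
python3 - <<'E'
from h import *
s=robot.read_state(); print(s['tool_pos'],s['orientation'],s['opening'])
for n in ['top','side']:
    c=cam(n); save(n+'0.png',c); print(n,c['K'].round(1).tolist(),(-c['R'].T@c['t']).round(3), c['R'].round(2).tolist())
E
```

```text
pics
[0.187378   0.56975115 0.40369421] [-4.97050732e-01 -3.10160071e+00  2.80014142e-03] 0.0929244342308804
top [[579.6, 0.0, 328.2], [0.0, 579.6, 241.6], [0.0, 0.0, 1.0]] [0.394 0.033 0.911] [[-0.01, -1.0, 0.01], [-0.99, 0.01, -0.15], [0.15, -0.01, -0.99]]
side [[594.6, 0.0, 311.2], [0.0, 594.6, 248.4], [0.0, 0.0, 1.0]] [ 0.37  -0.864  0.648] [[0.99, -0.17, -0.01], [-0.09, -0.51, -0.85], [0.14, 0.84, -0.52]]
```

View pics/top0.png

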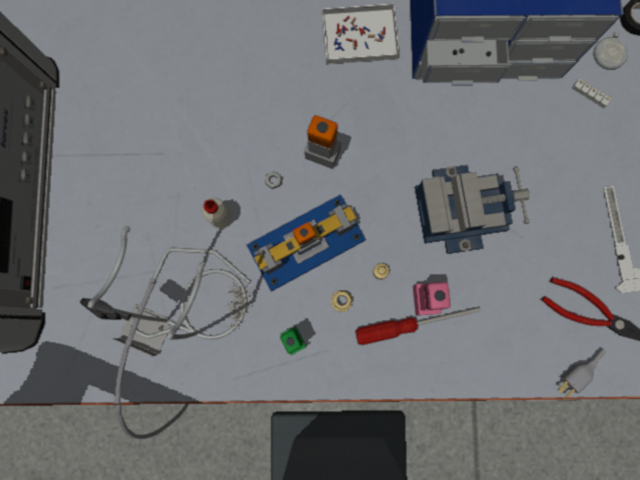

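View pics/side0.png

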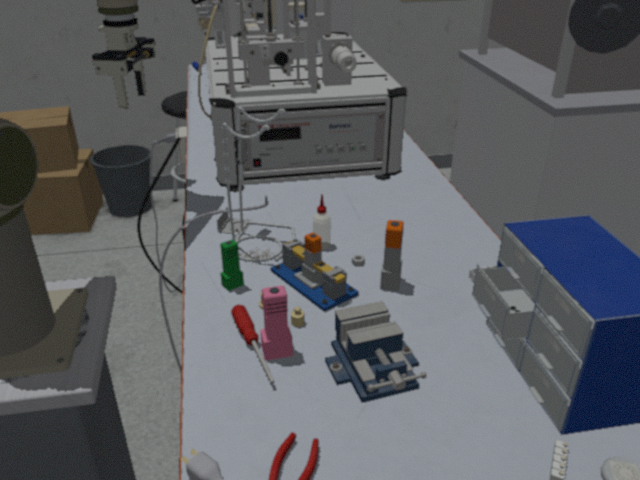

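The top view shows two orange-headed blocks: (305,233) in the blue nest and (322,135) standing free and larger. There are also green (292,340) and pink (432,297) decoys. The one in the nest is the smaller orange one, so it fits the description. I'll measure it and confirm in a crop.

```bash
cat > m.py <<'E'
from h import *
def big(m,box):
    k=np.zeros_like(m);x0,y0,x1,y1=box;k[y0:y1,x0:x1]=m[y0:y1,x0:x1]
    return k
if __name__=='__main__':
    c=cam('top'); hsv=cv2.cvtColor(c['color'],cv2.COLOR_RGB2HSV)
    blue=big(cv2.inRange(hsv,(100,120,40),(125,255,255)),(230,180,380,300))
    pts=cv2.findNonZero(cv2.morphologyEx(blue,cv2.MORPH_OPEN,np.ones((2,2))))[:,0]
    W=np.array([ray(c,u,v,.01)[:2] for u,v in pts])
    (ce,sz,a)=cv2.minAreaRect((W*1000).astype(np.float32)); b=cv2.boxPoints((ce,sz,a)); print('plate',ce,sz,a)
    e=b[1]-b[0] if np.linalg.norm(b[1]-b[0])>np.linalg.norm(b[2]-b[1]) else b[2]-b[1]
    print('long axis angle deg',np.degrees(np.arctan2(e[1],e[0])))
    for bx in [(280,215,330,255),(300,105,345,150)]:
        o=big(cv2.inRange(hsv,(5,170,90),(16,255,255)),bx)
        p=cv2.findNonZero(o)[:,0]; Z=.104
        Wd=np.array([ray(c,u,v,Z)[:2] for u,v in p])*1000
        print('orange',p.mean(0),len(p),cv2.minAreaRect(Wd.astype(np.float32)), 'depth z', np.median(c['depth'][o>0]))
    save('crop1.png',c,(230,180,390,300),5)
    s=cam('side'); h2=cv2.cvtColor(s['color'],cv2.COLOR_RGB2HSV)
    o=big(cv2.inRange(h2,(5,170,90),(16,255,255)),(300,228,328,262)); p=cv2.findNonZero(o)[:,0]
    print('side orange bbox',p.min(0),p.max(0)); print('proj of head centre guess',proj(s,[ce[0]/1000,ce[1]/1000,.09]))
    print(p.mean(0))
E
python3 m.py
```

```text
plate (526.7946166992188, 60.096954345703125) (82.09968566894531, 167.757568359375) 28.069551467895508
long axis angle deg -61.93045
orange [303.79661017 232.8940678 ] 236 ((527.7979125976562, 61.612266540527344), (21.28652572631836, 28.320329666137695), 30.8193416595459) depth z 0.8172536
orange [322.02898551 128.76328502] 414 ((680.6066284179688, 34.36654281616211), (37.872161865234375, 30.256376266479492), 68.25560760498047) depth z 0.8141612
side orange bbox [306 235] [319 242]
proj of head centre guess [311.88334889 242.84191644]
[312.26086957 238.46376812]
```

View pics/crop1.png

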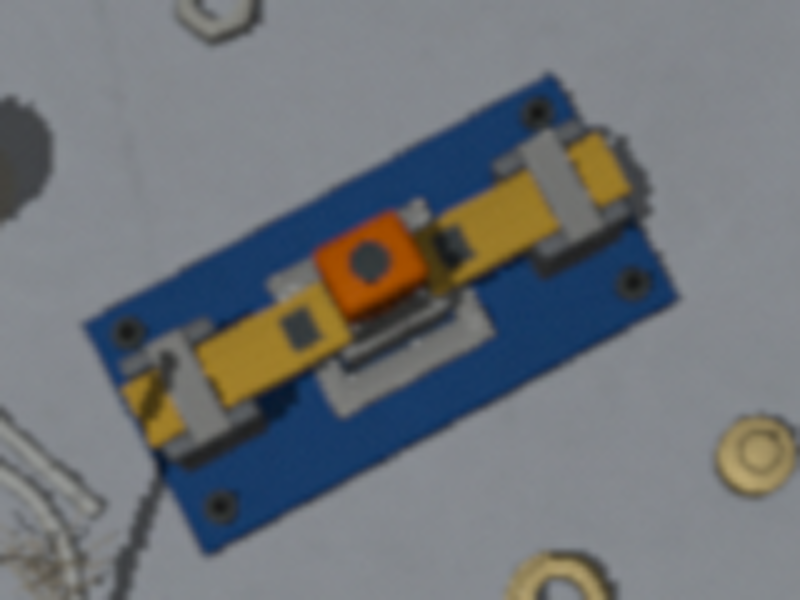

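The crop confirms the orange-headed block at top (303,233), with a shoe on each side of its neck and inside the nest. Its head is 21x28 mm. Next I'll work out the approach in tool axes.

```bash
cat > d.py <<'E'
from h import *
import sys
from scipy.spatial.transform import Rotation as Ro
def target(x,y,z,yaw):  # tool y along world angle yaw(deg), z down
    a=np.radians(yaw); Y=np.array([np.cos(a),np.sin(a),0]);Z=np.array([0,0,-1.]); X=np.cross(Y,Z)
    return np.array([x,y,z]),Ro.from_matrix(np.c_[X,Y,Z])
def delta(x,y,z,yaw):
    s=robot.read_state(); R=Ro.from_rotvec(s['orientation']); p,T=target(x,y,z,yaw)
    print('t',s['t'],'shift tool mm',(R.inv().apply(p-s['tool_pos'])*1000).round(1),'turn deg',np.degrees((R.inv()*T).as_rotvec()).round(2),'F',np.round(s['force'],2))
if __name__=='__main__':
    a=list(map(float,sys.argv[1:5])); delta(*a)
E
python3 d.py .527 .061 .36 28;python3 d.py .527 .061 .36 208; python3 -c "
from d import *
print(robot.grasp_offset,Ro.from_rotvec(robot.read_state()['orientation']).as_matrix().round(3))"
```

```text
t 0.2 shift tool mm [-481.6 -377.2   44.5] turn deg [-6.000e-02  2.000e-02  4.379e+01] F [-0.56 -0.27 -0.19]
t 0.2 shift tool mm [-481.6 -377.2   44.5] turn deg [-2.0000e-02 -8.0000e-02 -1.3621e+02] F [-0.56 -0.27 -0.19]
0.1673 [[-0.95   0.312 -0.   ]
 [ 0.312  0.95  -0.001]
 [ 0.    -0.001 -1.   ]]
```

Request:
drive_tool --moves '[93,-24,-39.5,0,0,0,0,93,-24,-39.5,0,0,0,0,93,-24,-39.5,0,0,0,0,93,-24,-39.5,0,0,0,0,93,-24,-39.5,0,0,0,0,93,-24,-39.5,0,0,0,0]'

```text
t: 0.8
tool_pos: [0.2501, 0.2982, 0.4045]
orientation: [0.496, 3.102, -0.0]
force: [0.7, -0.3, 0.1]
opening: 0.0932
gripper_force: 0.0
```

```bash
python3 d.py .527 .061 .36 28
```

```text
t 0.8 shift tool mm [-337.1 -139.    44.6] turn deg [1.000e-02 1.000e-02 4.383e+01] F [ 0.72 -0.29  0.1 ]
```

Request:
drive_tool --moves '[93,-42,-17.5,0,0,0,0,93,-42,-17.5,0,0,0,0,93,-42,-17.5,0,0,0,0,93,-42,-17.5,0,0,0,0,93,-42,-17.5,0,0,0,0,93,-42,-17.5,0,0,0,0,93,-42,-17.5,0,0,0,0,93,-42,-17.5,0,0,0,0]'

```text
t: 1.6
tool_pos: [0.5268, 0.0602, 0.4046]
orientation: [0.498, 3.102, 0.0]
force: [0.4, -0.1, 1.1]
opening: 0.0931
gripper_force: 0.0
```

Request:
drive_tool --moves '[93,0,0,0,0,0,7.3,93,0,0,0,0,0,7.3,93,0,0,0,0,0,7.3,93,0,0,0,0,0,7.3,93,0,0,0,0,0,7.3,93,0,0,0,0,0,7.3,93,0,0,0,0,0,0]'

```text
t: 2.3
tool_pos: [0.5256, 0.0618, 0.4045]
orientation: [-1.621, -2.691, 0.0]
force: [-0.0, -0.1, -0.1]
opening: 0.0931
gripper_force: 0.0
```

```bash
python3 d.py .527 .061 .36 28; python3 -c "
from h import *
c=cam('wrist');save('w1.png',c);print(c['K'],(-c['R'].T@c['t']),c['R'].round(3))
for p in [(.527,.061,.104),(.527,.061,.02)]:print(proj(c,p))"
```

```text
t 2.3 shift tool mm [-1.4  0.9 44.5] turn deg [-0.02 -0.01 -0.13] F [-0.   -0.12 -0.07]
[[335.53891078   0.         313.63654291]
 [  0.         335.53891078 239.78537459]
 [  0.           0.           1.        ]] [0.4921411  0.12722321 0.38382844] [[ 0.884  0.468 -0.   ]
 [ 0.451 -0.852  0.265]
 [ 0.124 -0.234 -0.964]]
[313.55946944 237.48570743]
[313.60299253 217.83900508]
```

View pics/w1.png

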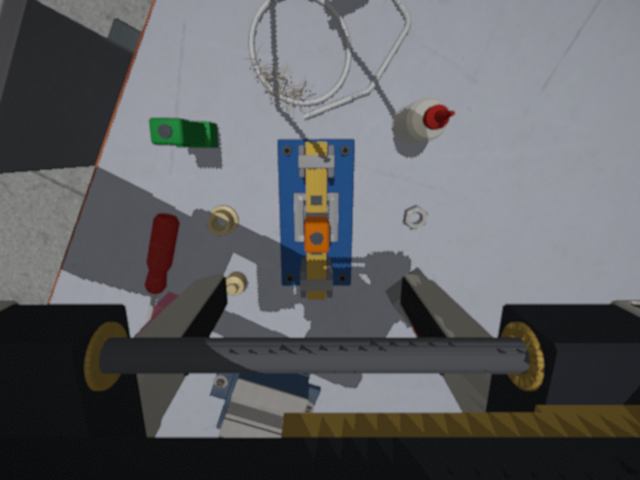

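The wrist view shows the nest aligned with the image, the head at about (316,237), and the fingers on either side. I'll refine the position from this near view.

Run:
```python
from h import *
from m import big
c=cam('wrist'); hsv=cv2.cvtColor(c['color'],cv2.COLOR_RGB2HSV)
blue=big(cv2.inRange(hsv,(100,120,40),(125,255,255)),(265,125,365,300))
p=cv2.findNonZero(cv2.morphologyEx(blue,cv2.MORPH_OPEN,np.ones((3,3))))[:,0]
print('plate',cv2.minAreaRect((np.array([ray(c,u,v,.01)[:2] for u,v in p])*1000).astype(np.float32)))
o=big(cv2.inRange(hsv,(4,170,90),(18,255,255)),(295,210,340,262)); p=cv2.findNonZero(o)[:,0]
print(p.min(0),p.max(0))
# top face: brighter part
p=cv2.findNonZero(o)[:,0]; print('head',cv2.minAreaRect((np.array([ray(c,u,v,.104)[:2] for u,v in p])*1000).astype(np.float32)))
v=hsv[...,2]; print([(r,int(v[r,316]),hsv[r,308,2]) for r in range(212,262,3)])
```

```text
plate ((529.15380859375, 62.011165618896484), (81.15026092529297, 165.568115234375), 28.128528594970703)
[305 217] [328 252]
head ((528.1224365234375, 64.35285186767578), (20.02518081665039, 31.133195877075195), 28.16439437866211)
[(212, 131, np.uint8(130)), (215, 79, np.uint8(79)), (218, 106, np.uint8(105)), (221, 115, np.uint8(114)), (224, 170, np.uint8(170)), (227, 176, np.uint8(177)), (230, 173, np.uint8(177)), (233, 80, np.uint8(177)), (236, 76, np.uint8(171)), (239, 75, np.uint8(174)), (242, 74, np.uint8(175)), (245, 152, np.uint8(173)), (248, 173, np.uint8(173)), (251, 154, np.uint8(158)), (254, 106, np.uint8(161)), (257, 163, np.uint8(163)), (260, 114, np.uint8(136))]
```

```bash
python3 d.py .5285 .062 .259 28.1
```

```text
t 2.4 shift tool mm [ -1.3   2.7 145.6] turn deg [-0.01 -0.    0.11] F [0.43 0.63 0.17]
```

Request:
drive_tool --moves '[93,-1.3,2.7,25,0,0,0.1,93,0,0,30,0,0,0,60,0,0,30,0,0,0,60,0,0,25,0,0,0,60,0,0,20,0,0,0,50,0,0,15.5,0,0,0,40,0,0,0,0,0,0]' --grip_force 8

```text
t: 3.1
tool_pos: [0.5275, 0.062, 0.2568]
orientation: [-1.616, -2.69, 0.004]
force: [0.4, -0.1, 0.7]
opening: 0.0579
gripper_force: 0.0
```

Request:
drive_tool --moves '[30,0,0,0,0,0,0,26,0,0,0,0,0,0,24,0,0,0,0,0,0,22,0,0,0,0,0,0,20,0,0,0,0,0,0,18,0,0,0,0,0,0]'

```text
t: 3.7
tool_pos: [0.5287, 0.0619, 0.2599]
orientation: [1.62, 2.691, -0.0]
force: [-2.8, -0.3, 6.1]
opening: 0.0219
gripper_force: 8.0
```

```bash
python3 d.py .5285 .062 .259 28.1; python3 -c "
from h import *
s=robot.read_state();print(s['opening'],s['gripper_force'],s['force'],s['wrist_torque'])
c=cam('side');print(proj(c,(.5285,.062,.09)));save('s1.png',c,(240,170,400,310),5)"
```

```text
t 3.7 shift tool mm [ 0.2 -0.2  0.9] turn deg [ 0.02  0.03 -0.2 ] F [-2.79 -0.26  6.09]
0.0219015827719866 7.978190258145332 [-2.79174475 -0.25882199  6.092252  ] [-0.2810863   0.5577797   0.00243263]
[312.62071083 242.234977  ]
```

View pics/s1.png

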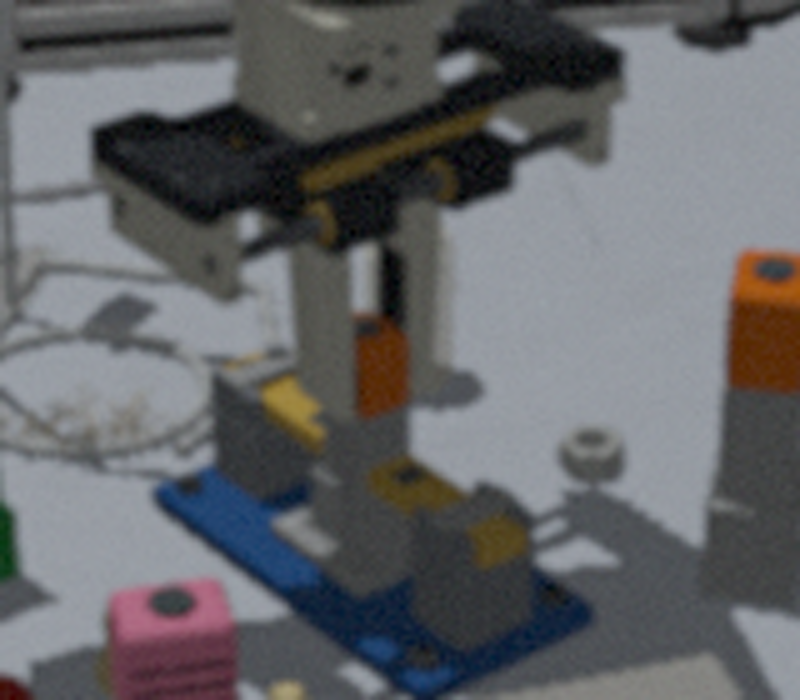

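The side crop shows the fingers on the head at about (312,242), clear of both shoes. I'll firm up the grip and compute the rocking rows.

Request:
drive_tool --moves '[10,0,0,0,0,0,0,10,0,0,0,0,0,0,10,0,0,0,0,0,0]' --grip_force 45

```text
t: 4.05
tool_pos: [0.5287, 0.0619, 0.2599]
orientation: [1.62, 2.691, -0.0]
force: [-2.9, -1.3, 6.1]
opening: 0.0216
gripper_force: 44.9
```

```bash
python3 d.py .5285 .062 .259 28.1
cat > rock.py <<'E'
from d import *
# tool z down, tool y = nest x line; pivot in tool frame: along tool x by s*18, ahead by H
def rows(th,n,s,H,e=18):
    out=[]; P=np.array([s*e,0,H])
    for i in range(n):
        # rotation about tool y by a: R; new tcp offset in current tool frame = P - R P
        a=th/n; R=Ro.from_rotvec([0,a,0]); d=P-R.apply(P); out.append(np.r_[d,0,np.degrees(a),0]); 
    return np.array(out)
H=robot.read_state()['tool_pos'][2]*1000-10
print('H',H)
# head moves toward +s tool x
for s in (1,-1):
    for th in (.15,-.15):
        r=rows(th,6,s,H); print(s,th,r[0].round(2), 'tcp total x',r[:,0].sum().round(1))
E
python3 rock.py
```

```text
t 4.05 shift tool mm [ 0.2 -0.2  0.9] turn deg [ 0.01  0.02 -0.21] F [-2.91 -1.34  6.06]
H 249.86324936197155
1 0.15 [-6.24  0.    0.53  0.    1.43  0.  ] tcp total x -37.4
1 -0.15 [ 6.25  0.   -0.37  0.   -1.43  0.  ] tcp total x 37.5
-1 0.15 [-6.25  0.   -0.37  0.    1.43  0.  ] tcp total x -37.5
-1 -0.15 [ 6.24  0.    0.53  0.   -1.43  0.  ] tcp total x 37.4
```

Request:
drive_tool --moves '[10,6.25,0,-0.37,0,-1.43,0,10,6.25,0,-0.37,0,-1.43,0,10,6.25,0,-0.37,0,-1.43,0,10,6.25,0,-0.37,0,-1.43,0,10,6.25,0,-0.37,0,-1.43,0,10,6.25,0,-0.37,0,-1.43,0,10,0,0,0,0,0,0,10,0,0,0,0,0,0]'

```text
t: 4.85
tool_pos: [0.511, 0.0955, 0.2594]
orientation: [1.55, 2.578, -0.118]
force: [0.4, -5.1, 4.8]
opening: 0.0212
gripper_force: 44.9
```

```bash
cat > st.py <<'E'
from d import *
s=robot.read_state(); R=Ro.from_rotvec(s['orientation']).as_matrix()
g=s['tool_pos']+R[:,2]*robot.grasp_offset
a=np.radians(28.1); X=np.array([np.cos(a),np.sin(a),0]); Yt=np.cross(X,[0,0,-1.]) # tool x direction when level
tilt=np.arcsin(-R[:,2]@Yt)
d=g-np.array([.5287,.0619,0])
print('t',s['t'],'tilt to tool+x',round(tilt,4),'grasp: along tool x',round(d@Yt*1e3,2),'along y',round(d@X*1e3,2),'z',round(g[2]*1e3,2),'F',np.round(s['force'],1),'M',np.round(s['wrist_torque'],2),s['gripper_force'])
E
python3 st.py
```

```text
t 4.85 tilt to tool+x 0.1526 grasp: along tool x 12.6 along y 0.18 z 94.02 F [ 0.4 -5.1  4.8] M [-1.18 -0.05 -0.03] 44.913973318834906
```

Request:
drive_tool --moves '[10,-6.24,0,0.53,0,1.43,0,10,-6.24,0,0.53,0,1.43,0,10,-6.24,0,0.53,0,1.43,0,10,-6.24,0,0.53,0,1.43,0,10,-6.24,0,0.53,0,1.43,0,10,-6.24,0,0.53,0,1.43,0,10,0,0,0,0,0,0,10,0,0,0,0,0,0]'

```text
t: 5.65
tool_pos: [0.5289, 0.0619, 0.2599]
orientation: [1.621, 2.691, 0.001]
force: [-2.1, -3.4, 9.5]
opening: 0.0219
gripper_force: 44.9
```

```bash
python3 st.py
```

```text
t 5.65 tilt to tool+x -0.0001 grasp: along tool x -0.08 along y 0.27 z 92.57 F [-2.1 -3.4  9.5] M [-0.68  0.5   0.11] 44.91668500006199
```

Request:
drive_tool --moves '[10,-6.25,0,-0.37,0,1.43,0,10,-6.25,0,-0.37,0,1.43,0,10,-6.25,0,-0.37,0,1.43,0,10,-6.25,0,-0.37,0,1.43,0,10,-6.25,0,-0.37,0,1.43,0,10,-6.25,0,-0.37,0,1.43,0,10,0,0,0,0,0,0,10,0,0,0,0,0,0]'

```text
t: 6.45
tool_pos: [0.5463, 0.0291, 0.2595]
orientation: [-1.553, -2.579, -0.118]
force: [-2.1, -0.2, 7.6]
opening: 0.0217
gripper_force: 44.9
```

```bash
python3 st.py
```

```text
t 6.45 tilt to tool+x -0.1507 grasp: along tool x -12.16 along y 0.31 z 94.1 F [-2.1 -0.2  7.6] M [-0.22  0.44  0.05] 44.914821311831474
```

Request:
drive_tool --moves '[10,6.24,0,0.53,0,-1.43,0,10,6.24,0,0.53,0,-1.43,0,10,6.24,0,0.53,0,-1.43,0,10,6.24,0,0.53,0,-1.43,0,10,6.24,0,0.53,0,-1.43,0,10,6.24,0,0.53,0,-1.43,0,10,0,0,0,0,0,0]'

```text
t: 7.15
tool_pos: [0.5285, 0.0627, 0.2598]
orientation: [1.618, 2.691, -0.0]
force: [-1.3, -3.6, 8.5]
opening: 0.0218
gripper_force: 44.9
```

Request:
drive_tool --moves '[10,0,0,-1.5,0,0,0,10,0,0,-1.5,0,0,0,10,0,0,-1,0,0,0,10,0,0,0,0,0,0,10,0,0,0,0,0,0]'

```text
t: 7.65
tool_pos: [0.5285, 0.062, 0.2628]
orientation: [-1.62, -2.691, 0.0]
force: [-0.5, -0.4, -3.0]
opening: 0.0218
gripper_force: 44.9
```

```bash
python3 st.py; python3 -c "
from h import *
a=cam('side');b=cam('wrist')
i=cv2.resize(a['color'][215:295,250:370],(600,400),interpolation=cv2.INTER_CUBIC)
cv2.imwrite('pics/s2.png',i[:,:,::-1])
save('w2.png',b,(230,100,400,300),3)"
```

```text
t 7.65 tilt to tool+x -0.0005 grasp: along tool x 0.21 along y -0.22 z 95.51 F [-0.5 -0.4 -3. ] M [-0.03  0.05 -0.01] 44.912575131165795
```

View pics/s2.png

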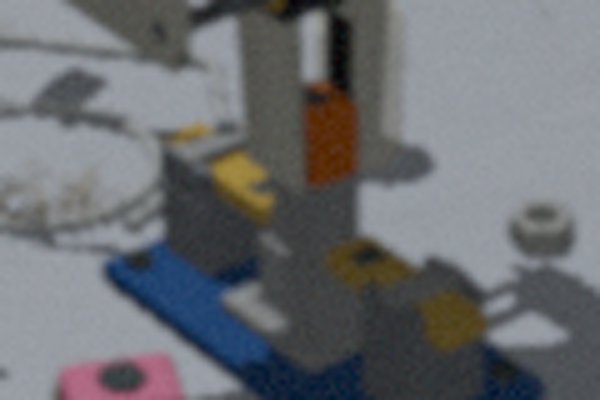

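View pics/w2.png

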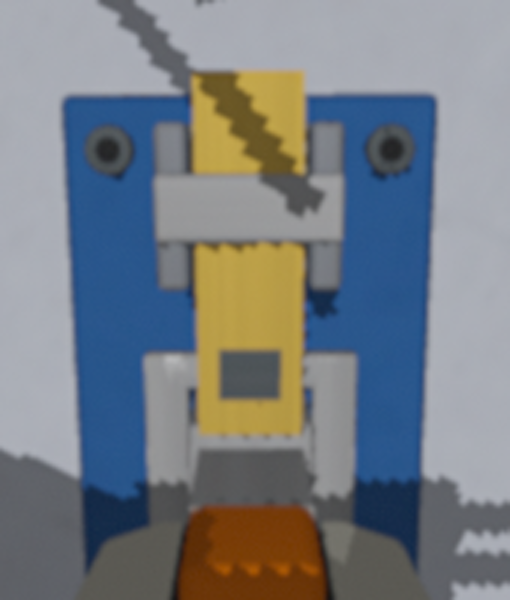

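The wrist crop shows the near shoe pushed well back, with its tip at about (250,435) and a gap to the neck. The side crop shows the block held and slightly raised. The weight reads about 3 N, so nothing is binding. I'll lift past the 6 mm catch slowly.

Request:
drive_tool --moves '[10,0,0,-1.5,0,0,0,10,0,0,-1.5,0,0,0,10,0,0,-1.5,0,0,0,10,0,0,-1,0,0,0,10,0,0,0,0,0,0]'

```text
t: 8.25
tool_pos: [0.5287, 0.062, 0.269]
orientation: [1.62, 2.691, 0.0]
force: [-0.1, 0.5, -3.1]
opening: 0.0216
gripper_force: 44.9
```

```bash
python3 st.py
```

```text
t 8.25 tilt to tool+x 0.0002 grasp: along tool x 0.02 along y 0.15 z 101.71 F [-0.1  0.5 -3.1] M [-0.04  0.07 -0.03] 44.91256919311127
```

Request:
drive_tool --moves '[10,0,0,-3,0,0,0,10,0,0,-3,0,0,0,10,0,0,-3,0,0,0,10,0,0,-3,0,0,0,10,0,0,-3,0,0,0,10,0,0,-3,0,0,0,10,0,0,0,0,0,0]'

```text
t: 8.95
tool_pos: [0.5289, 0.062, 0.2874]
orientation: [1.62, 2.691, 0.001]
force: [0.2, 1.1, -2.9]
opening: 0.0219
gripper_force: 44.9
```

```bash
python3 st.py
```

```text
t 8.95 tilt to tool+x 0.0005 grasp: along tool x -0.07 along y 0.33 z 120.06 F [ 0.2  1.1 -2.9] M [-0.04  0.03 -0.03] 44.9126181381871
```

Request:
drive_tool --moves '[10,0,0,-8,0,0,0,10,0,0,-8,0,0,0,10,0,0,-8,0,0,0,10,0,0,-8,0,0,0,10,0,0,-8,0,0,0,10,0,0,-6,0,0,0,10,0,0,-2,0,0,0,10,0,0,0,0,0,0]'

```text
t: 9.75
tool_pos: [0.5287, 0.062, 0.3351]
orientation: [1.62, 2.691, 0.001]
force: [-0.3, -0.4, -2.2]
opening: 0.0218
gripper_force: 44.9
```

Request:
drive_tool --moves '[10,0,0,0,0,0,0,10,0,0,0,0,0,0,10,0,0,0,0,0,0,10,0,0,0,0,0,0]'

```text
t: 10.15
tool_pos: [0.5286, 0.062, 0.3344]
orientation: [-1.62, -2.691, 0.0]
force: [-0.2, 1.0, -2.7]
opening: 0.0216
gripper_force: 44.9
```

```bash
python3 st.py;  python3 -c "
from h import *
a=cam('side');b=cam('wrist')
i=cv2.resize(a['color'][195:295,250:370],(480,400),interpolation=cv2.INTER_CUBIC)
j=cv2.resize(b['color'][100:300,230:400],(306,360)); j=cv2.copyMakeBorder(j,0,40,0,0,0)
cv2.imwrite('pics/f.png',np.hstack([i,j])[:,:,::-1])"
```

```text
t 10.15 tilt to tool+x -0.0002 grasp: along tool x 0.17 along y -0.17 z 167.1 F [-0.2  1.  -2.7] M [-0.1   0.02 -0.01] 44.912452407879755
```

View pics/f.png

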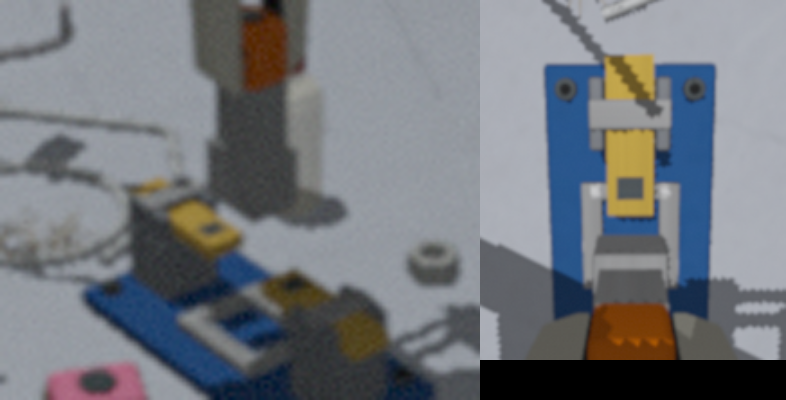

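The picture shows the block upright and free above the empty pocket, with both shoes pushed back. Its underside is at about 84 mm, roughly 24 mm above the straps. Handing in.

```bash
python3 -c "
from plant import robot
print(robot.close_job())"
```

```text
the job is handed in; nothing more can be done
None
```

I rocked the block free, lifted it straight up and handed the job in at about 10 s with it held still and upright, its underside about 24 mm above the nest's highest part and both shoes pushed back. `close_job()` returned no verdict, so this rests on my own measurements and the final picture.

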